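# Hold a moisture meter square on a humidor lid

## Task

Take the hand-held moisture meter out of its charging cradle and check the cedar humidor's sloping lid: set the meter's sprung foot on the round dark inlay close to the lid's front edge (the one by the brass pull, not the one at the back), with the meter square to the lid. Press lightly until the foot is pushed about halfway in, and finish while still holding it there, steady, in the gripper. Do not press hard, and leave the wooden mould, the jar and the steel weight where they are.

Things in the scene. Friction and masses are not known exactly. Their poses are not given: they have to be found in the camera images.
- humidor: Cedar-wood box, 200 (x) x 240 (y) mm, fixed to the bench, its front (-x of its own frame, brass lock plate and pull) towards the robot, give or take some yaw. 78 mm high at the front, 132 mm at the back, plus the lid. Origin: centre of its underside, z up.
- lid: The humidor's fixed, closed wooden lid, 216 (x) x 252 (y) x 12 mm, sloping down to the front by 15 degrees. Origin: centre of its underside; x points up the slope, z square out of the lid. Flush on top: the dark inlay to test, 28 mm across, 53 mm from the front edge on the centre line; an equal, unwanted inlay at the back left (x 50, y 65 mm); a 64 mm brass-rimmed dial at the back right.
- spot (a point): The centre of the inlay to be tested, on the lid's top surface, about 114 mm above the bench.
- cradle: Grey plastic charging cradle, 66 (x) x 54 (y) x 75 mm high on a thin rubber mat, fixed. Origin: centre of its underside, z up. Its 43 x 31 mm pocket, open at the top, holds the meter upright with 1.5 mm play each side: the bottom 30 mm of the meter's body stand in it, on a ledge 45 mm above the bench.
- meter: Black hand-held moisture meter, loose, about 0.17 kg: body 40 (x) x 28 (y) x 120 (z) mm, rubber grip patches on its two wide faces (+y, -y). Origin: centre of the body's lower end; z runs along the body, away from the foot. In the cradle it stands upright, axes as the cradle's, origin 45 mm and top 165 mm above the bench, the top 90 mm clear of the cradle. Grip it across the 28 mm.
- foot (a point): The lowest point of the meter's sprung steel foot (a 14 mm ball on an 8 mm stem): 35 mm below the meter's origin on its axis when the foot is out. It moves into the body when pressed.
- plunger (a joint): How far the sprung foot is pushed into the meter, m: 0 fully out, 0.010 fully in. Light spring: 1 N to start it, 3 N at 0.005 (halfway), 5 N at 0.010, then a hard stop.
- mould: Loose wooden mould half, 170 (x) x 66 (y) x 34 mm high, with cross ridges; lying on the bench. Leave it alone. Origin: centre of its underside.
- jar: Loose lidded glass jar, 64 mm across, 75 mm high. Leave it alone. Origin: centre of its underside.
- weight: Loose turned steel weight, 72 mm across, 50 mm high. Leave it alone. Origin: centre of its underside.
Not all that is in view belongs to the job. There is more than one size of the meter; the one meant has the size given above.

How it is judged:
By the outcome, as a careful person would: the job done as asked, in the order asked, and still so for the second after the job is handed in, while the arm keeps its last pose, push and grip.
It also fails if it takes over 42 s, if anything falls off the work surface, if the arm or the gripper's body presses on something with over 40 N, if the wrist force passes 120 N, or if a joint passes its speed limit or range.

## Robot

A 7-joint arm with a two-finger parallel gripper is mounted at the origin on the work surface. World frame = base frame: x ahead of the robot, y to its left, z up, the work surface at z = 0. Lengths are in m, angles in rad, forces in N, time in s.
With the tool pointing down it reaches from about 0.425 to 0.925 m from the base axis. Payload 6.8 kg.
Tool frame: the origin (TCP) lies between the finger pads; the fingertips stand r.tcp_to_tips ahead of it and the grasp point (between the pads) lies 3 mm ahead of it (r.tcp_to_tips is the distance from the TCP to the fingertips, in m); z points along the fingers, y is the line along which they close (so a half turn about z gives the same grasp; the last joint's range is limited). The gripper opens to 85 mm and grips with 20 to 120 N. Pads are 22 mm wide; open, the fingers measure 114 mm over their backs; the gripper's body (76 mm by 85 mm) begins 54 mm behind the grasp point. The pads swing forward as they close: fully open they stand 13 mm farther back than shut.
Start: joints at [1.071, 0.477, 0.022, 1.555, -0.011, 1.109, -0.083], TCP at [0.258, -0.624, 0.253] pointing down, gripper open.
Joint ranges: [-2.96, 2.96], [-0.34, 2.1], [-1.41, 1.46], [0.24, 2.44], [-1.37, 4.51], [0.17, 1.92], [-2.96, 2.96]. Speed limits (rad/s): [2.39, 2.39, 3.14, 3.14, 3.14, 3.14, 3.14].

## Interface

Orientations are given as a rotation vector (axis times angle).
In Python, from bench import r gives the robot as it stands. The module is installed in compiled form; this text tells all that it offers.
- The arm moves only by the tool step_arm, never from a script. Its argument "moves" is a list of rows, each an object of numbers: "rx", "ry", "rz": the turn, a rotation vector about the tool's x, y, z in degrees; "dx", "dy", "dz": the shift along the tool's x, y, z in mm; "gripper": the opening, from -1 (shut) to 1 (fully open). In form: [{"rx": .., "ry": .., "rz": .., "dx": .., "dy": .., "dz": .., "gripper": ..}, ...]. A call has 1 to 20 rows; each row shifts and turns the commanded pose from where the row before left it, along the tool's axes as they then stand; what a row does not reach is not made up. A row lasts 1/8 s, in which the tool goes at most 62.5 mm and 10.7 degrees, less where a joint would pass 70% of its speed; a pose out of reach is approached as far as the arm can. A call is refused whole if a number of a shift passes 62.5 or a number of a turn 10.7, either way. A call with a gripper value outside its range is refused whole. The fingers move at their own pace and stop on an object; "grip_force" is the grip in N (left out, the last holds). Time passes only in rows, so rows that do not move let the fingers close. It gives the time, the measured TCP pose, the force, the opening and the grip force at its end, in the units of the state.
- r.get_obs(): the state, without advancing time (a new reading comes with each control period).
- r.grab_frame(name): name is "scene" or "top" or "wrist"; returns the picture (400x640x3 uint8, blue, green, red); there is no depth.
- r.camera_info(name): a dict with "mtx" (3x3 intrinsics, pixels), "D" ([k1, k2, p1, p2, k3] as OpenCV has them; the pictures are not rectified), "rvec" (rotation vector, rad) and "tvec" (3), from world to camera coordinates, as OpenCV has them. Camera axes: x right, y down, z forward; pixel columns grow to the right and rows downward; lengths in m; the calibration is good to about 2 mm. A picture is of the moment at which its call begins: read the wrist's pose just before it. camera_info takes no time and is no camera call; for the wrist camera it gives the pose at the moment of the call.
- r.hand_in(): hands the job in; it is judged then, once.
The state is a dict: "clock": time; "joints": joint angles; "qvel": joint speeds; "tau": joint torques, N m; "tcp_pos": TCP position; "orientation": TCP orientation; "contact_force": force on the tool from outside, world axes, zero at the start; "moment": the same for the moment, N m; "grip_width": finger opening in m; "gripper_force": force on a finger pad.
Only numpy, scipy, OpenCV 4.12 (cv2) and the standard library are available. Lean on these libraries where they do the work, as an engineer would, in place of code of your own. Each camera call takes 0.05 s, during which the arm holds its last target. There are 200 camera calls.

## Working session

There is one attempt and no reset: what is moved stays moved. The work goes in short steps, Python scripts to look and compute and a tool call to move; the robot and the scene stay as the last step left them, time stands still between calls to the robot, and variables do not carry over. Pictures are saved under pics/ and viewed, at most 10 in all, crops included, and the job is handed in when it is done.

Besides the shell and the picture viewer there is one more tool, called after "Emit:" as a command line: name --argument value ..., lists and objects as JSON in quotes. step_arm: Moves the arm, as the interface text tells. Its arguments: {"type":"object","properties":{"moves":{"type":"array","items":{"type":"object","properties":{"rx":{"type":"number"},"ry":{"type":"number"},"rz":{"type":"number"},"dx":{"type":"number"},"dy":{"type":"number"},"dz":{"type":"number"},"gripper":{"type":"number"}}}},"grip_force":{"type":"number"}},"required":["moves"]}

```bash
mkdir -p pics; python3 - <<'E'
from bench import r
import cv2
o=r.get_obs(); print(o, r.tcp_to_tips)
for n in("scene","top"):
    cv2.imwrite(f"pics/{n}0.png",r.grab_frame(n)); c=r.camera_info(n); print(n,c)
E
```

```text
{'clock': 0.0, 'joints': array([ 1.07089694,  0.47780396,  0.02232385,  1.55646318, -0.01148838,
        1.10932992, -0.08307131]), 'qvel': array([ 1.39032792e-03,  1.69788136e-03,  1.45992601e-03, -2.46115479e-04,
        1.37664963e-04, -3.21375279e-04,  9.54558232e-05]), 'tau': array([ 6.33341242e-04, -5.96463454e+01,  1.60805717e+00, -2.81207514e+01,
        1.23662793e-02,  9.29043337e-03, -2.15229426e-05]), 'tcp_pos': array([ 0.25752687, -0.62332827,  0.25231786]), 'orientation': array([-3.07970924e+00, -6.11263363e-01,  7.92317836e-04]), 'contact_force': array([-1.36509282,  0.04877131, -0.08937936]), 'moment': array([-0.01937396, -0.03945707,  0.01233686]), 'gripper_force': 0.0, 'grip_width': 0.08549529338783585} 0.022
scene {'mtx': array([[419.97945092,   0.        , 315.88457719],
       [  0.        , 419.97945092, 191.4393031 ],
       [  0.        ,   0.        ,   1.        ]]), 'D': array([0.01605533, 0.        , 0.        , 0.        , 0.        ]), 'rvec': array([ 1.74974402,  2.01805379, -0.6440821 ]), 'tvec': array([ 0.14477341, -0.45590191,  1.22270276])}
top {'mtx': array([[495.75269262,   0.        , 317.53437137],
       [  0.        , 495.75269262, 193.05994464],
       [  0.        ,   0.        ,   1.        ]]), 'D': array([-0.03275766,  0.        ,  0.        ,  0.        ,  0.        ]), 'rvec': array([ 2.18101323, -2.14115933,  0.12150069]), 'tvec': array([-0.05576638,  0.65809949,  1.19378394])}
```

View pics/scene0.png

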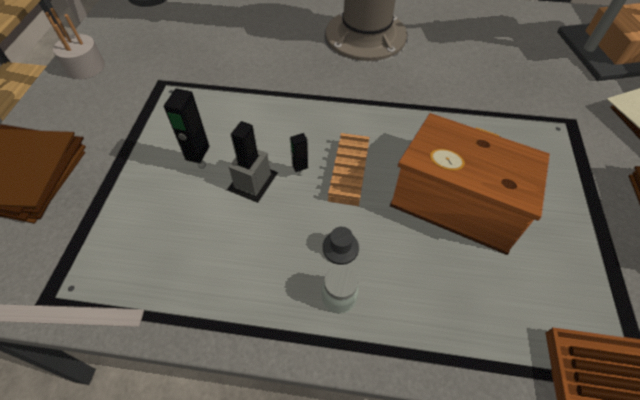

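View pics/top0.png

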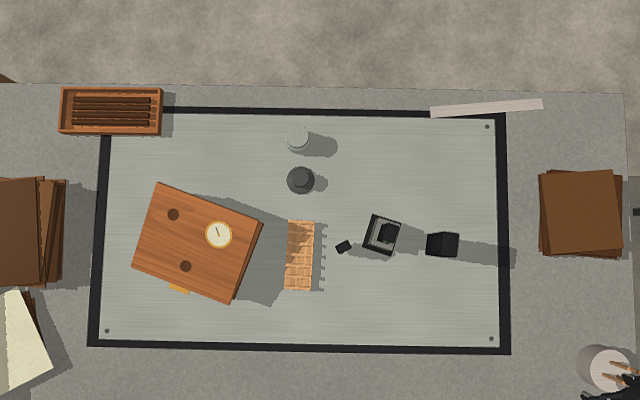

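The top view (x up, y left) shows the cradle with the meter at about (382,235), the target inlay at (186,266) by the brass pull at (179,289), and the other inlay at (173,214). The mould is at (300,255). The two meters outside the cradle are decoys.

```bash
cat > h.py <<'E'
from bench import r
import cv2, numpy as np
def ray(n,uv,c=None):
    c=c or r.camera_info(n); R=cv2.Rodrigues(c["rvec"])[0]
    p=cv2.undistortPoints(np.array(uv,float).reshape(-1,1,2),c["mtx"],c["D"])[:,0]
    d=np.c_[p,np.ones(len(p))]@R; return -R.T@c["tvec"].ravel(), d
def onz(n,uv,z,c=None):
    o,d=ray(n,uv,c); return o+d*((z-o[2])/d[:,2])[:,None]
def two(u1,u2):
    o1,d1=ray("scene",u1);o2,d2=ray("top",u2);d1=d1[0];d2=d2[0]
    s=np.linalg.lstsq(np.c_[d1,-d2],o2-o1,rcond=None)[0];a=o1+s[0]*d1;b=o2+s[1]*d2
    return (a+b)/2,np.linalg.norm(a-b)
def blobs(m,box,amin=30):
    x0,y0,x1,y1=box; k=np.zeros_like(m);k[y0:y1,x0:x1]=m[y0:y1,x0:x1]
    n,_,s,c=cv2.connectedComponentsWithStats(k)
    return [(s[i],c[i]) for i in range(1,n) if s[i,4]>=amin]
E
python3 - <<'E'
from h import *
t=cv2.imread("pics/top0.png");s=cv2.imread("pics/scene0.png")
for n,im,box in(("top",t,(150,195,215,285)),("scene",s,(465,130,530,195))):
    m=(im[:,:,2]<110).astype(np.uint8)*255
    for st,c in blobs(m,box): print(n,st,c)
g=t.max(2)
for lo,hi in((0,45),(0,70)):
    for st,c in blobs(((g>=lo)&(g<hi)).astype(np.uint8),(350,200,415,265)): print("dark",hi,st,c)
a=cv2.resize(t[205:265,350:415],None,fx=8,fy=8,interpolation=cv2.INTER_CUBIC)[:480,:400]
b=cv2.resize(s[115:205,225:285],None,fx=5.33,fy=5.33,interpolation=cv2.INTER_CUBIC)[:480,:320]
cv2.imwrite("pics/crop1.png",cv2.convertScaleAbs(np.hstack([a,b]),alpha=1.6))
E
```

```text
top [168 209  11  11  97] [172.71134021 213.97938144]
top [180 261  11  11  95] [185.11578947 265.74736842]
scene [476 140  15   8  89] [482.85393258 143.42696629]
scene [501 179  16  10 120] [508.61666667 183.56666667]
scene [465 188  16   7  60] [470.33333333 192.2       ]
dark 45 [362 214  31  42 275] [374.11636364 237.66545455]
dark 45 [377 223  23  20 303] [387.74257426 232.47524752]
dark 70 [362 214  39  42 684] [381.73684211 235.05555556]
```

View pics/crop1.png

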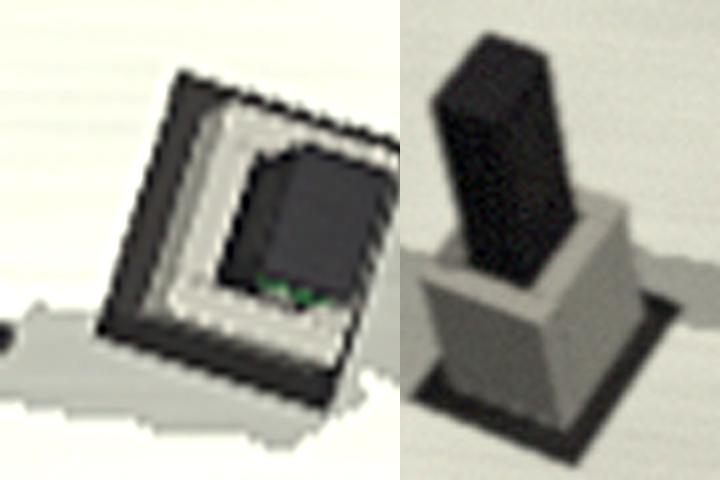

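The crop shows the meter standing in the cradle with its green-marked face towards the robot. The cradle is rotated by about 16°, and the rim corners are at crop (230,100), (165,310) and (335,365). Next I compute positions.

```bash
python3 - <<'E'
from h import *
T=lambda L:np.array(L,float)/8+[350,205]-.44
S=lambda L:(np.array(L,float)-[400,0])/5.33+[225,115]-.44
mat=onz("top",T([(180,72),(100,330),(325,408)]),0.002); print("mat",mat, (mat[0]+mat[2])/2)
rim=onz("top",T([(230,100),(165,310),(335,365)]),0.075); print("rim",rim,(rim[0]+rim[2])/2,np.linalg.norm(np.diff(rim,axis=0),axis=1))
tp=onz("scene",S([(487,33),(548,55),(500,120),(435,100)]),.165);print("mtop scene",tp,tp.mean(0))
for nm,L in(("mat",mat),("rim",rim)):
    d=L[0]-L[1];e=L[1]-L[2];print(nm,np.degrees([np.arctan2(d[1],d[0]),np.arctan2(-e[0],e[1])]))
g=(cv2.imread("pics/top0.png").max(2)<70).astype(np.uint8);g[:, :350]=0;g[:,415:]=0;g[:205]=0;g[265:]=0
q=cv2.minAreaRect(cv2.findNonZero(g));print(q,onz("top",q[0],.002))
a,e=two((508.62,183.57-.0),(172.71,213.98));print("chk",a,e)
for u,v in(((482.85,143.43),(185.12,265.75)),((508.6,183.6),(172.7,214))):
    print(two(u,v))
A=onz("top",(185.12,265.75),.114)[0];B=onz("top",(172.71,213.98),.141)[0];d=B-A
print("spot",A,B,np.linalg.norm(d[:2]),np.degrees(np.arctan2(d[1],d[0])-np.arctan2(.065,.1014)))
for u,z in(((482.85,143.43),.114),((508.6,183.6),.141)): print(onz("scene",u,z))
E
```

```text
mat [[ 0.61316622 -0.18323822  0.002     ]
 [ 0.53103729 -0.15848406  0.002     ]
 [ 0.50781324 -0.22968391  0.002     ]] [ 0.56048973 -0.20646106  0.002     ]
rim [[ 0.59952061 -0.19042795  0.075     ]
 [ 0.53655668 -0.17138017  0.075     ]
 [ 0.52116196 -0.22208506  0.075     ]] [ 0.56034128 -0.20625651  0.075     ] [0.06578202 0.05299041]
mtop scene [[ 0.54472613 -0.21004045  0.165     ]
 [ 0.55221097 -0.18611662  0.165     ]
 [ 0.58464096 -0.19544053  0.165     ]
 [ 0.57868341 -0.22002849  0.165     ]] [ 0.56506537 -0.20290652  0.165     ]
mat [-16.77312284 -18.06535135]
rim [-16.83156098 -16.88903311]
((375.2448425292969, 235.3733673095703), (41.66884231567383, 39.3731575012207), 17.650123596191406) [[ 0.55794022 -0.1916634   0.002     ]]
chk [0.59440689 0.28914357 0.12607038] 0.0014682251140903243
(array([0.47600419, 0.2624288 , 0.09780493]), np.float64(0.001616916785320247))
(array([0.59436603, 0.28918541, 0.12592968]), np.float64(0.0014280688203539224))
spot [0.47649497 0.25729091 0.114     ] [0.59326836 0.28396581 0.141     ] 0.11978136012981024 -19.7934445154118
[[0.49134031 0.25699732 0.114     ]]
[[0.60641705 0.28317683 0.141     ]]
```

Emit:
step_arm --moves '[{"dz": -50},{"dz": -50},{"dx": 44,"dy": -27},{"dx": 44,"dy": -27},{"dx": 44,"dy": -27},{"dx": 44,"dy": -27},{"dx": 44,"dy": -27},{"dx": 44,"dy": -27},{"dx": 44,"dy": -27},{"dx": 44,"dy": -27},{"dx": 44,"dy": -27},{"dx": 44,"dy": -27}]' --grip_force 50

```text
invalid input at $.moves[0]: expected keys rx, ry, rz, dx, dy, dz, gripper
```

Emit:
step_arm --moves '[{"rz": -10},{"rz": -10},{"rz": -10},{"rz": -10},{"rz": -10},{"rz": -10},{"rz": -10},{"rz": -10},{"rz": -10},{"rz": -10},{"rz": -10},{"rz": -10},{"rz": -10},{"rz": -10},{"gripper": 1}]'

```text
invalid input at $.moves[0]: expected keys rx, ry, rz, dx, dy, dz, gripper
```

```bash
cat >> h.py <<'E'
from scipy.spatial.transform import Rotation as Ro
def pose():
    o=r.get_obs(); return o,Ro.from_rotvec(o["orientation"]).as_matrix()
def snap(f):
    c=r.camera_info("wrist"); im=r.grab_frame("wrist"); cv2.imwrite(f,im); return c,im
E
python3 - <<'E'
from h import *
o,R=pose();print(o["clock"],o["joints"],o["tcp_pos"],R)
c,im=snap("pics/w1.png");print(c)
import pickle;pickle.dump(c,open("w1.pkl","wb"))
for n,p in(("rimcentre",(.5604,-.2064,.075)),("mtop",(.5604,-.2064,.165))):
    print(n,cv2.projectPoints(np.array([p]),c["rvec"],c["tvec"],c["mtx"],c["D"])[0].ravel())
E
```

```text
0.1 [ 1.07089724  0.47770705  0.02232279  1.55633431 -0.01149552  1.10926093
 -0.0831013 ] [ 0.25757145 -0.62340758  0.25243718] [[ 9.24208810e-01  3.81886870e-01 -7.03251594e-04]
 [ 3.81887502e-01 -9.24207730e-01  1.41685363e-03]
 [-1.08872762e-04 -1.57803160e-03 -9.99998749e-01]]
{'mtx': array([[321.5633817 ,   0.        , 321.26316133],
       [  0.        , 321.5633817 , 203.33113879],
       [  0.        ,   0.        ,   1.        ]]), 'D': array([-0.00770228,  0.        ,  0.        ,  0.        ,  0.        ]), 'rvec': array([-2.37768982,  1.58956464,  0.26382996]), 'tvec': array([-0.67406871, -0.04153326,  0.38097819])}
rimcentre [-156.46958371 -564.81778059]
mtop [-446.6108365  -948.43438587]
```

View pics/w1.png

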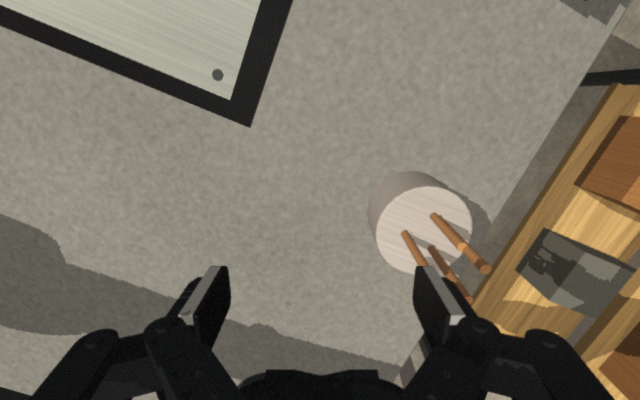

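The arm has not moved, because every row needs all seven keys. This view just shows the bench corner and a pot with sticks at (425,230). I'll resend with full rows.

Emit:
step_arm --moves '[{"dx": 0,"dy": 0,"dz": -50,"rx": 0,"ry": 0,"rz": 0,"gripper": 1},{"dx": 0,"dy": 0,"dz": -50,"rx": 0,"ry": 0,"rz": 0,"gripper": 1},{"dx": 44,"dy": -27,"dz": 0,"rx": 0,"ry": 0,"rz": 0,"gripper": 1},{"dx": 44,"dy": -27,"dz": 0,"rx": 0,"ry": 0,"rz": 0,"gripper": 1},{"dx": 44,"dy": -27,"dz": 0,"rx": 0,"ry": 0,"rz": 0,"gripper": 1},{"dx": 44,"dy": -27,"dz": 0,"rx": 0,"ry": 0,"rz": 0,"gripper": 1},{"dx": 44,"dy": -27,"dz": 0,"rx": 0,"ry": 0,"rz": 0,"gripper": 1},{"dx": 44,"dy": -27,"dz": 0,"rx": 0,"ry": 0,"rz": 0,"gripper": 1},{"dx": 44,"dy": -27,"dz": 0,"rx": 0,"ry": 0,"rz": 0,"gripper": 1},{"dx": 44,"dy": -27,"dz": 0,"rx": 0,"ry": 0,"rz": 0,"gripper": 1},{"dx": 44,"dy": -27,"dz": 0,"rx": 0,"ry": 0,"rz": 0,"gripper": 1},{"dx": 44,"dy": -27,"dz": 0,"rx": 0,"ry": 0,"rz": 0,"gripper": 1}]' --grip_force 50

```text
clock: 1.65
tcp_pos: [0.5619, -0.2049, 0.3531]
orientation: [-3.082, -0.611, 0.001]
contact_force: [-0.2, -0.4, -0.1]
grip_width: 0.0855
gripper_force: 0.0
```

Emit:
step_arm --moves '[{"dx": 0,"dy": 0,"dz": 0,"rx": 0,"ry": 0,"rz": -10,"gripper": 1},{"dx": 0,"dy": 0,"dz": 0,"rx": 0,"ry": 0,"rz": -10,"gripper": 1},{"dx": 0,"dy": 0,"dz": 0,"rx": 0,"ry": 0,"rz": -10,"gripper": 1},{"dx": 0,"dy": 0,"dz": 0,"rx": 0,"ry": 0,"rz": -10,"gripper": 1},{"dx": 0,"dy": 0,"dz": 0,"rx": 0,"ry": 0,"rz": -10,"gripper": 1},{"dx": 0,"dy": 0,"dz": 0,"rx": 0,"ry": 0,"rz": -10,"gripper": 1},{"dx": 0,"dy": 0,"dz": 0,"rx": 0,"ry": 0,"rz": -10,"gripper": 1},{"dx": 0,"dy": 0,"dz": 0,"rx": 0,"ry": 0,"rz": -10,"gripper": 1},{"dx": 0,"dy": 0,"dz": 0,"rx": 0,"ry": 0,"rz": -10,"gripper": 1},{"dx": 0,"dy": 0,"dz": 0,"rx": 0,"ry": 0,"rz": -10,"gripper": 1},{"dx": 0,"dy": 0,"dz": 0,"rx": 0,"ry": 0,"rz": -10,"gripper": 1},{"dx": 0,"dy": 0,"dz": 0,"rx": 0,"ry": 0,"rz": -10,"gripper": 1},{"dx": 0,"dy": 0,"dz": 0,"rx": 0,"ry": 0,"rz": -10,"gripper": 1},{"dx": 0,"dy": 0,"dz": 0,"rx": 0,"ry": 0,"rz": -10,"gripper": 1},{"dx": 0,"dy": 0,"dz": 0,"rx": 0,"ry": 0,"rz": 0,"gripper": 1}]'

```text
clock: 3.52
tcp_pos: [0.5611, -0.2064, 0.353]
orientation: [-0.482, -3.104, -0.0]
contact_force: [-1.3, -0.4, 0.7]
grip_width: 0.0856
gripper_force: 0.0
```

```bash
python3 - <<'E'
from h import *
o,R=pose();print(o["clock"],o["joints"],o["tcp_pos"],R,o["contact_force"])
c,im=snap("pics/w2.png");
import pickle;pickle.dump(c,open("w2.pkl","wb"))
for n,p in(("rimcentre",(.5604,-.2064,.075)),("mtop",(.5604,-.2064,.165))):
    print(n,cv2.projectPoints(np.array([p]),c["rvec"],c["tvec"],c["mtx"],c["D"])[0].ravel())
E
```

```text
3.525 [ 0.71758863  0.33470825 -0.60832517  1.58777506  0.19678551  1.28178985
  1.3416158 ] [ 0.56110504 -0.2064241   0.35296693] [[-9.52920521e-01  3.03219676e-01 -5.54741597e-04]
 [ 3.03219482e-01  9.52920658e-01  4.07454019e-04]
 [ 6.52172803e-04  2.20062836e-04 -9.99999763e-01]] [-1.28820344 -0.41207225  0.66816089]
rimcentre [320.92390126 163.44838986]
mtop [320.87724002 181.76844422]
```

View pics/w2.png

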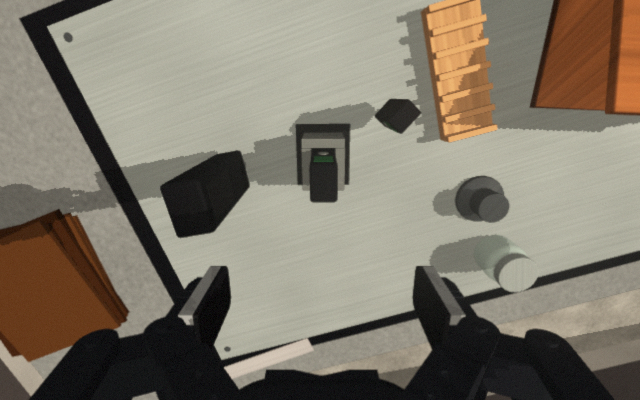

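The wrist view shows the meter's top at about (323,182), with its green display facing the robot side and the fingers centred near x=321. I'll refine the offset numerically.

```bash
python3 - <<'E'
from h import *
import pickle;c=pickle.load(open("w2.pkl","rb"));im=cv2.imread("pics/w2.png")
g=im.max(2).astype(int)
for y in(168,175,182,190,197): print(y,g[y,300:348])
print("col323",g[118:215,323]); print("rim row148",g[148,290:358])
# edges at half level for top face rows
es=[]
for y in range(190,200):
    row=g[y].astype(float);th=(row[323]+row[[300,346]].mean())/2
    L=max(x for x in range(300,323) if row[x]>th);Rr=min(x for x in range(323,347) if row[x]>th)
    l=L+(row[L]-th)/(row[L]-row[L+1]);q=Rr-(row[Rr]-th)/(row[Rr]-row[Rr-1]);es.append((l,q))
es=np.array(es);print(es.mean(0),es[[0,-1]])
print(onz(0,[(es[:,0].mean(),195),(es[:,1].mean(),195),(es.mean(),182)],.165,c))
E
```

```text
168 [ 40  51  77  85  87  88  90  87  82  59  35  33  37  38  40  38  39  37
  35  37  37  40  40  38  39  37  38  40  37  41  43  38  39  41  42  44
  43  73 120 128 130 129 128 126 110  53  47  46]
175 [ 33  47  70  87  90  87  91  91  83  63  38  32  35  39  40  40  39  36
  34  40  35  41  39  40  40  38  38  42  37  36  40  38  41  39  36  39
  43  73 124 131 129 134 132 130 104  53  49  50]
182 [ 35  42  60  86  89  84  89  85  88  65  39  37  39  36  36  41  38  41
  38  40  39  41  38  40  36  39  37  39  38  44  41  42  39  39  37  40
  46  77 127 136 136 137 137 121  88  50  44  50]
190 [180 178 166 149 144 146 144 140 141 121  53  38  38  41  40  38  41  39
  44  37  38  38  38  39  39  38  38  36  43  39  41  35  36  39  38  40
  44  79 134 141 143 141 137 151 172 175 175 174]
197 [180 176 178 173 179 176 177 175 174 155  68  38  36  42  38  38  39  40
  42  41  39  38  40  38  41  37  42  39  37  37  41  40  39  37  41  44
  56 107 171 177 181 180 179 180 179 179 178 177]
col323 [126 123 128 127 123 110  49  37  38  41  40  37  35  43  48  64  68  65
  71  80  90 134 133 131 133 127 133 129 125 117  53  36  29  46  74  94
 109  51  53  62  64  58  68  69  42  36  35  34  40  39  38  37  39  40
  37  32  35  40  40  37  38  38  35  42  40  37  35  40  43  38  41  36
  39  41  37  35  40  37  43  38  39  41  47  60 119 176 178 181 181 179
 178 178 179 181 177 181 183]
rim row148 [122 127 121 126 123 109  70  43  36  40  45  68 103 112 113 110 110 109
 108 106  96  69  57  52  56  51  51  55  53  51  51  53  52  53  53  54
  48  53  50  53  50  45  51  51  57  84 107 111 114 112 112 115 114 111
 107  64  45  42  53 106 173 179 180 178 181 179 177 180]
[309.4860462  337.09559684] [[309.1875     337.53181818]
 [309.72058824 336.83636364]]
[[ 0.56998518 -0.22144846  0.165     ]
 [ 0.57838814 -0.19505283  0.165     ]
 [ 0.56135014 -0.20419503  0.165     ]]
```

Emit:
step_arm --moves '[{"dx": 0,"dy": 2,"dz": 40,"rx": 0,"ry": 0,"rz": -0.8,"gripper": 1},{"dx": 0,"dy": 0,"dz": 40,"rx": 0,"ry": 0,"rz": 0,"gripper": 1},{"dx": 0,"dy": 0,"dz": 40,"rx": 0,"ry": 0,"rz": 0,"gripper": 1},{"dx": 0,"dy": 0,"dz": 0,"rx": 0,"ry": 0,"rz": 0,"gripper": 1}]'

```text
clock: 4.08
tcp_pos: [0.5598, -0.2041, 0.2304]
orientation: [-0.461, -3.101, -0.002]
contact_force: [0.3, 0.3, 0.7]
grip_width: 0.0857
gripper_force: 0.0
```

```bash
python3 - <<'E'
from h import *
o,R=pose();print(o["clock"],o["tcp_pos"],R[:,0])
c,im=snap("pics/w3.png");g=im.max(2).astype(int)
cx,cy=cv2.projectPoints(o["tcp_pos"]*[1,1,0]+[0,0,.165],c["rvec"],c["tvec"],c["mtx"],c["D"])[0].ravel();print("tcp axis at top",cx,cy)
for y in range(int(cy)-20,int(cy)+25,8):
    m=np.flatnonzero(g[y,270:375]<58)+270; print(y,m.min(),m.max(),len(m))
print(g[int(cy)-45:int(cy)+50,int(cx)])
E
```

```text
4.075 [ 0.55982503 -0.20413875  0.23042233] [-0.95680345  0.29066424  0.00643935]
tcp axis at top 321.0578684003066 233.1066337687667
213 289 353 49
221 300 342 43
229 301 342 42
237 301 342 42
245 301 342 42
253 301 341 41
[ 42  58  68  66  66  64  70  68  71  70  65  64  70  77  58  36  33  28
  36  36  34  37  38  37  36  38  40  39  42  42  37  36  37  40  39  37
  36  39  42  39  37  38  41  38  40  41  37  41  35  40  40  36  39  42
  38  43  37  36  35  38  40  40  35  38  37  38  38  37  36  37  39  39
  32  35  37  63 135 197 197 194 199 203 202 199 194 196 197 201 198 200
 200 196 194 195 198]
```

View pics/w3.png

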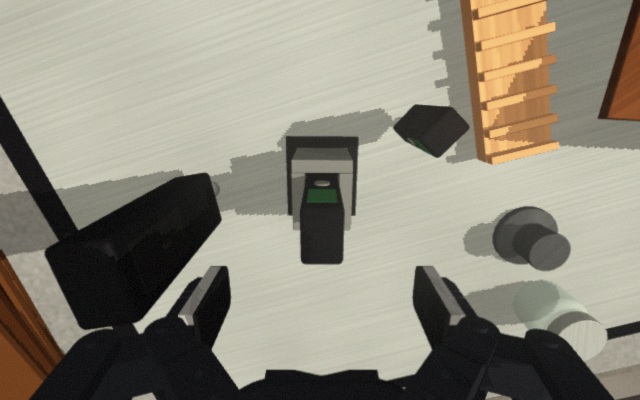

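The meter's top is centred at (321.5,233), against the tool axis at (321,233). The tall decoy's near bottom edge at (215,190) is about 118 mm to the side, so it is clear. I'll descend and grip.

Emit:
step_arm --moves '[{"dx": 0,"dy": 0,"dz": 30,"rx": 0,"ry": 0,"rz": 0,"gripper": 1},{"dx": 0,"dy": 0,"dz": 30,"rx": 0,"ry": 0,"rz": 0,"gripper": 1},{"dx": 0,"dy": 0,"dz": 25,"rx": 0,"ry": 0,"rz": 0,"gripper": 1},{"dx": 0,"dy": 0,"dz": 15,"rx": 0,"ry": 0,"rz": 0,"gripper": 1},{"dx": 0,"dy": 0,"dz": 0,"rx": 0,"ry": 0,"rz": 0,"gripper": 1},{"dx": 0,"dy": 0,"dz": 0,"rx": 0,"ry": 0,"rz": 0,"gripper": -1},{"dx": 0,"dy": 0,"dz": 0,"rx": 0,"ry": 0,"rz": 0,"gripper": -1},{"dx": 0,"dy": 0,"dz": 0,"rx": 0,"ry": 0,"rz": 0,"gripper": -1},{"dx": 0,"dy": 0,"dz": 0,"rx": 0,"ry": 0,"rz": 0,"gripper": -1},{"dx": 0,"dy": 0,"dz": 0,"rx": 0,"ry": 0,"rz": 0,"gripper": -1},{"dx": 0,"dy": 0,"dz": 0,"rx": 0,"ry": 0,"rz": 0,"gripper": -1}]' --grip_force 50

```text
clock: 5.5
tcp_pos: [0.5624, -0.2046, 0.134]
orientation: [0.458, 3.107, -0.001]
contact_force: [-0.6, 0.2, 5.7]
grip_width: 0.0274
gripper_force: 49.8
```

```bash
python3 - <<'E'
from h import *
o,R=pose();print(o["clock"],o["joints"],o["tcp_pos"],R,o["contact_force"],o["grip_width"],o["gripper_force"])
E
```

```text
5.5 [ 0.65326802  0.54640678 -0.54348383  1.81799016  0.35809086  0.87497738
  1.21989164] [ 0.56237076 -0.2045692   0.13398625] [[-9.57524721e-01  2.88349538e-01  9.76283102e-04]
 [ 2.88349179e-01  9.57525200e-01 -4.93167062e-04]
 [-1.07702017e-03 -1.90709222e-04 -9.99999402e-01]] [-0.61898546  0.1546369   5.68571175] 0.027398998356436517 49.75329279899597
```

Emit:
step_arm --moves '[{"dx": 0,"dy": 0,"dz": -20,"rx": 0,"ry": 0,"rz": 0,"gripper": -1},{"dx": 0,"dy": 0,"dz": -40,"rx": 0,"ry": 0,"rz": 0,"gripper": -1},{"dx": 0,"dy": 0,"dz": -40,"rx": 0,"ry": 0,"rz": 0,"gripper": -1},{"dx": 0,"dy": 0,"dz": -40,"rx": 0,"ry": 0,"rz": 0,"gripper": -1},{"dx": 0,"dy": 0,"dz": -40,"rx": 0,"ry": 0,"rz": 0,"gripper": -1},{"dx": 0,"dy": 0,"dz": -40,"rx": 0,"ry": 0,"rz": 0,"gripper": -1},{"dx": 14,"dy": 41,"dz": 0,"rx": 0,"ry": 0,"rz": 0,"gripper": -1},{"dx": 14,"dy": 41,"dz": 0,"rx": 0,"ry": 0,"rz": 0,"gripper": -1},{"dx": 14,"dy": 41,"dz": 0,"rx": 0,"ry": 0,"rz": 0,"gripper": -1},{"dx": 14,"dy": 41,"dz": 0,"rx": 0,"ry": 0,"rz": 0,"gripper": -1},{"dx": 14,"dy": 41,"dz": 0,"rx": 0,"ry": 0,"rz": 0,"gripper": -1},{"dx": 14,"dy": 41,"dz": 0,"rx": 0,"ry": 0,"rz": 0,"gripper": -1},{"dx": 14,"dy": 41,"dz": 0,"rx": 0,"ry": 0,"rz": 0,"gripper": -1},{"dx": 14,"dy": 41,"dz": 0,"rx": 0,"ry": 0,"rz": 0,"gripper": -1},{"dx": 14,"dy": 41,"dz": 0,"rx": 0,"ry": 0,"rz": 0,"gripper": -1},{"dx": 14,"dy": 41,"dz": 0,"rx": 0,"ry": 0,"rz": 0,"gripper": -1},{"dx": 0,"dy": 0,"dz": 0,"rx": 0,"ry": 0,"rz": 3,"gripper": -1},{"dx": 0,"dy": 0,"dz": 0,"rx": 0,"ry": 0,"rz": 0,"gripper": -1}]'

```text
clock: 7.75
tcp_pos: [0.5454, 0.2288, 0.3536]
orientation: [-0.536, -3.095, 0.001]
contact_force: [0.1, -1.5, -2.0]
grip_width: 0.0272
gripper_force: 50.2
```

```bash
python3 - <<'E'
from h import *
import pickle
o,R=pose();print(o["clock"],o["joints"],o["tcp_pos"],R,o["contact_force"],o["grip_width"])
c,im=snap("pics/w4.png");pickle.dump((c,o),open("w4.pkl","wb"))
for p in((.4765,.2573,.114),(.4913,.257,.114),(.5933,.284,.141),tuple(o["tcp_pos"]+.124*R[:,2])):
    print(cv2.projectPoints(np.array([p]),c["rvec"],c["tvec"],c["mtx"],c["D"])[0].ravel())
E
```

```text
7.75 [ 0.09421337  0.35857666 -0.78033511  1.59383617  0.2594314   1.29718994
  0.50253068] [0.54542638 0.22882647 0.35363807] [[-9.41687293e-01  3.36488889e-01 -5.19799140e-04]
 [ 3.36489144e-01  9.41687201e-01 -5.21456215e-04]
 [ 3.14023975e-04 -6.65955459e-04 -9.99999729e-01]] [ 0.06806021 -1.50021504 -2.03204662] 0.02719284269274222
[324.60735936 102.46310833]
[328.89985143 116.02424257]
[383.66356349 200.09431425]
[321.04082135 202.84222277]
```

View pics/w4.png

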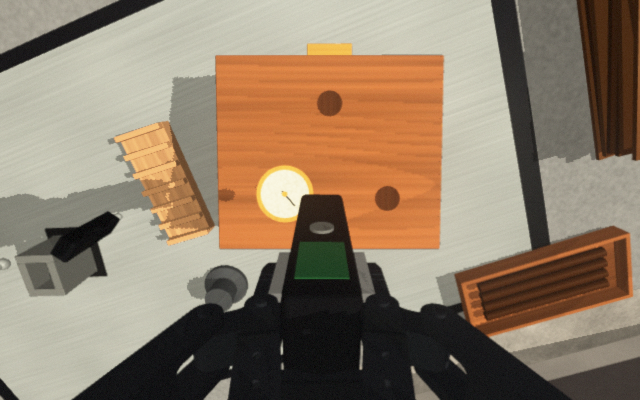

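The lid is square in view. The target inlay is at (329.5,103) by the brass pull at (329,48), and the unwanted one is at (387,198). The wrist and top views agree to about 5 mm. I'll tilt and move in closer.

```bash
cat >> h.py <<'E'
def inlay(im,box):
    m=((im[:,:,2]<125)).astype(np.uint8); return [(tuple(int(v) for v in s),c.round(2)) for s,c in blobs(m,box,60)]
def lidR(yaw):  # tool frame for meter square on lid
    return (Ro.from_euler("z",yaw,degrees=True)*Ro.from_euler("y",-15,degrees=True)).as_matrix()@np.diag([-1,1,-1.])
def togo(S,yaw,gap,up=0,L=.124):
    o,R=pose();D=lidR(yaw);T=S-D[:,2]*(L+gap)-D[:,0]*up
    print("rotvec tool deg",np.degrees(Ro.from_matrix(R.T@D).as_rotvec()).round(2),"shift now mm",(R.T@(T-o["tcp_pos"])*1e3).round(1),"in final axes",(D.T@(T-o["tcp_pos"])*1e3).round(1),"T",T)
E
python3 - <<'E'
from h import *
import pickle
c,o=pickle.load(open("w4.pkl","rb"));im=cv2.imread("pics/w4.png")
a=inlay(im,(300,80,360,130));b=inlay(im,(365,175,420,220));print(a,b)
A=onz(0,a[0][1],.114,c)[0];B=onz(0,b[0][1],.1412,c)[0];d=B-A
yaw=np.degrees(np.arctan2(d[1],d[0])-np.arctan2(.065,.1014));print(A,B,np.linalg.norm(d[:2]),yaw)
togo(A,-19.7,.045,.035)
E
```

```text
[((318, 91, 23, 24, 437), array([329.26, 102.82]))] [((376, 187, 23, 23, 411), array([387.13, 197.94]))]
[0.47851804 0.26186617 0.114     ] [0.59212217 0.28821744 0.1412    ] 0.11662026922571743 -19.601698488626337
rotvec tool deg [ -0.05 -15.     0.  ] shift now mm [84.6  9.2 67.3] in final axes [99.2  9.1 43.1] T [0.4691664  0.26521454 0.28630013]
```

The inlay spacing (116.6 mm instead of 120.4) suggests the lid is lower than 114 mm, so I'll triangulate.

```bash
cat >> h.py <<'E'
def tri(rays):
    M=np.zeros((3,3));b=np.zeros(3)
    for o,d in rays:
        d=d[0]/np.linalg.norm(d[0]);P=np.eye(3)-np.outer(d,d);M+=P;b+=P@o
    return np.linalg.solve(M,b)
E
python3 - <<'E'
from h import *
import pickle
c,o=pickle.load(open("w4.pkl","rb"))
for w,t,s in(((329.26,102.82),(185.12,265.75),(482.85,143.43)),((387.13,197.94),(172.71,213.98),(508.62,183.57))):
    rw,rt,rs=ray(0,w,c),ray("top",t),ray("scene",s)
    print("wt",tri([rw,rt]),"ts",tri([rt,rs]),"ws",tri([rw,rs]),"all",tri([rw,rt,rs]))
for z in(.098,.102,.106):
    A=onz(0,(329.26,102.82),z,c)[0];B=onz(0,(387.13,197.94),z+.0272,c)[0];print(z,A,np.linalg.norm((B-A)[:2]))
togo(np.array([.4775,.2625,.102]),-19.7,.045,.035)
E
```

```text
wt [0.47744717 0.26169917 0.09893079] ts [0.47600419 0.2624288  0.09780493] ws [0.47889346 0.26206287 0.10093447] all [0.47752084 0.26194095 0.09953992]
wt [0.59465975 0.28791    0.13195376] ts [0.59440689 0.28914357 0.12607038] ws [0.59660623 0.28905753 0.12881515] all [0.59562709 0.28877762 0.12816357]
0.098 [0.47897515 0.26210017 0.098     ] 0.12226581885908992
0.102 [0.47886087 0.26204167 0.102     ] 0.12085443137399161
0.106 [0.4787466  0.26198317 0.106     ] 0.11944304393885413
rotvec tool deg [ -0.05 -15.     0.  ] shift now mm [85.8  9.4 79.3] in final axes [103.4   9.4  54.4] T [0.46814836 0.26584837 0.27430013]
```

All three views agree on z ≈ 0.101. The stated box geometry (78 mm front wall, 15° slope, 12 mm lid) gives 0.102 too, so I use 0.102 for the lid there instead of 0.114.

Emit:
step_arm --moves '[{"dx": 0,"dy": 0,"dz": 0,"rx": 0,"ry": -7.5,"rz": 0,"gripper": -1},{"dx": 0,"dy": 0,"dz": 0,"rx": 0,"ry": -7.5,"rz": 0,"gripper": -1},{"dx": 26,"dy": 2.4,"dz": 13.5,"rx": 0,"ry": 0,"rz": 0,"gripper": -1},{"dx": 26,"dy": 2.4,"dz": 13.5,"rx": 0,"ry": 0,"rz": 0,"gripper": -1},{"dx": 26,"dy": 2.4,"dz": 13.5,"rx": 0,"ry": 0,"rz": 0,"gripper": -1},{"dx": 25,"dy": 2.4,"dz": 13.5,"rx": 0,"ry": 0,"rz": 0,"gripper": -1},{"dx": 0,"dy": 0,"dz": 0,"rx": 0,"ry": 0,"rz": 0,"gripper": -1},{"dx": 0,"dy": 0,"dz": 0,"rx": 0,"ry": 0,"rz": 0,"gripper": -1}]'

```text
clock: 8.8
tcp_pos: [0.4699, 0.2658, 0.2753]
orientation: [0.496, 2.839, -0.065]
contact_force: [1.4, -0.9, -1.8]
grip_width: 0.0273
gripper_force: 50.2
```

```bash
python3 - <<'E'
from h import *
import pickle
o,R=pose();print(o["clock"],o["joints"],o["tcp_pos"],R,o["contact_force"])
c,im=snap("pics/w5.png");pickle.dump((c,o),open("w5.pkl","wb"))
print(cv2.projectPoints(np.array([(.478,.262,.102),o["tcp_pos"]+.124*R[:,2],o["tcp_pos"]+.169*R[:,2]]),c["rvec"],c["tvec"],c["mtx"],c["D"])[0].reshape(-1,2))
u=inlay(im,(280,60,370,185));print(u)
for z in(.1,.102,.104):print(onz(0,u[0][1],z,c))
togo(np.array([.478,.262,.102]),-19.7,.0)
E
```

```text
8.8 [-0.0793415   0.24762744 -0.78601423  1.92867569  0.50483761  0.99396331
  0.11297091] [0.46989511 0.26577155 0.27531602] [[-9.08434192e-01  3.39084150e-01  2.44477523e-01]
 [ 3.27523093e-01  9.40755992e-01 -8.77883121e-02]
 [-2.59761319e-01  3.22130125e-04 -9.65672798e-01]] [ 1.36962576 -0.92397944 -1.82215476]
[[320.09712422 148.41421923]
 [321.03944171 202.92743484]
 [321.0559433  187.58463403]]
[((280, 72, 11, 13, 125), array([284.9 ,  77.54])), ((350, 72, 20, 7, 133), array([359.9 ,  74.96])), ((307, 135, 28, 29, 643), array([320.68, 149.33]))]
[[0.41156291 0.25606535 0.1       ]]
[[0.41122496 0.25641518 0.102     ]]
[[0.41088702 0.25676501 0.104     ]]
rotvec tool deg [ 0.01  0.07 -0.16] shift now mm [36.6 -1.1 45.8] in final axes [36.5 -1.  45.8] T [0.44778486 0.27281859 0.2217748 ]
```

View pics/w5.png

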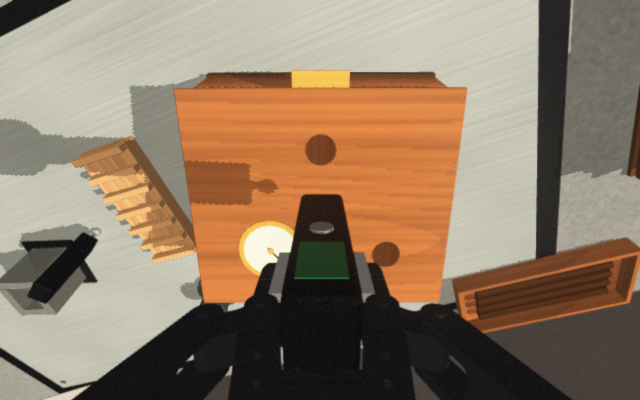

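The target inlay is at (320.7,149.3), within 1 px of the prediction. The lid corners are visible at (175,90), (467,88), (205,303) and (437,303), so I'll check the lid tilt against the tool from these.

```bash
python3 - <<'E'
from h import *
import pickle
c,o=pickle.load(open("w5.pkl","rb"));im=cv2.imread("pics/w5.png")
R=Ro.from_rotvec(o["orientation"]).as_matrix();Rc=cv2.Rodrigues(c["rvec"])[0]
print("cam z in tool",R.T@Rc[2])
b=inlay(im,(370,235,405,275));print(b)
obj=np.array([(-108,126,12),(-108,-126,12),(108,-126,12),(108,126,12),(-55,0,12),(50,65,12)],float)/1e3
# image right = +y lid (unwanted inlay, y=+65, on right)
img=np.array([(467,88),(175.5,89.5),(204.5,303),(437,303),(320.68,149.33),b[0][1]],float)
ok,rv,tv=cv2.solvePnP(obj,img,c["mtx"],c["D"])
pr=cv2.projectPoints(obj,rv,tv,c["mtx"],c["D"])[0].reshape(-1,2);print((pr-img).round(1))
Rl=Rc.T@cv2.Rodrigues(rv)[0];n=Rl[:,2]
print("lid normal world",n,"tilt",np.degrees(np.arccos(n[2])),"yaw",np.degrees(np.arctan2(Rl[1,0],Rl[0,0])),"angle to tool",np.degrees(np.arccos(-n@R[:,2])), "n in tool",R.T@n)
print("spot",Rc.T@(cv2.Rodrigues(rv)[0]@obj[4]+tv.ravel()-c["tvec"].ravel()))
E
```

```text
cam z in tool [-3.19738351e-01  2.98098970e-04  9.47505830e-01]
[((370, 242, 29, 33, 619), array([383.22, 257.09]))]
[[-0.3  1.2]
 [-0.5 -0.1]
 [-1.1 -0.9]
 [ 1.3  0.7]
 [-0.5  1.3]
 [ 1.3 -2.5]]
lid normal world [-0.2564017   0.07947184  0.96329767] tilt 15.57118984938681 yaw -19.806129084326813 angle to tool 0.8440094355460259 n in tool [ 0.00872546 -0.01186783 -0.9998915 ]
spot [0.48121522 0.26091085 0.09929128]
```

Lid tilt and yaw agree with the tool to under 1°, within corner noise. I'll move the foot over the spot with about a 10 mm gap.

Emit:
step_arm --moves '[{"dx": 12,"dy": -1,"dz": 12,"rx": 0,"ry": 0,"rz": 0,"gripper": -1},{"dx": 12,"dy": 0,"dz": 12,"rx": 0,"ry": 0,"rz": 0,"gripper": -1},{"dx": 12,"dy": 0,"dz": 11,"rx": 0,"ry": 0,"rz": 0,"gripper": -1},{"dx": 0,"dy": 0,"dz": 0,"rx": 0,"ry": 0,"rz": 0,"gripper": -1},{"dx": 0,"dy": 0,"dz": 0,"rx": 0,"ry": 0,"rz": 0,"gripper": -1},{"dx": 0,"dy": 0,"dz": 0,"rx": 0,"ry": 0,"rz": 0,"gripper": -1}]'

```text
clock: 9.6
tcp_pos: [0.4449, 0.2743, 0.2319]
orientation: [0.495, 2.839, -0.064]
contact_force: [0.1, -0.2, -1.4]
grip_width: 0.0273
gripper_force: 50.2
```

```bash
python3 - <<'E'
from h import *
o,R=pose();print(o["clock"],o["joints"],R.T@o["contact_force"])
togo(np.array([.4787,.2619,.1015]),-19.7,.0)
c,im=snap("pics/w6.png");s=r.grab_frame("scene");t=r.grab_frame("top");cv2.imwrite("pics/s6.png",s)
P=np.array([o["tcp_pos"]+.124*R[:,2],(.4787,.2619,.1015)])
for n in("scene","top"):
    k=r.camera_info(n);print(n,cv2.projectPoints(P,k["rvec"],k["tvec"],k["mtx"],k["D"])[0].reshape(-1,2))
a=cv2.resize(s[90:240,400:560],None,fx=3.7,fy=3.7,interpolation=cv2.INTER_CUBIC)
cv2.imwrite("pics/s6c.png",a)
E
```

```text
9.6 [-0.13386127  0.27738478 -0.78203071  2.00830751  0.56514834  0.92303936
 -0.00709227] [ 0.17274219 -0.16268485  1.42142446]
rotvec tool deg [ 0.03  0.04 -0.1 ] shift now mm [-1.  -0.3 11.3] in final axes [-1.  -0.3 11.3] T [0.44848486 0.27271859 0.2212748 ]
scene [[485.24885824 138.34458533]
 [482.84625298 143.15991676]]
top [[182.63115977 266.22651562]
 [184.62378641 264.58479161]]
```

View pics/s6c.png

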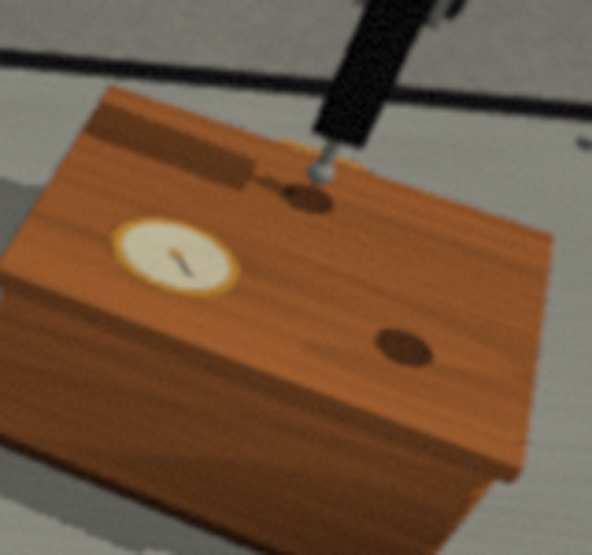

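The sprung foot hangs just above the target inlay: foot at crop (320,175), inlay at (307,199), matching the projection within about 1 px. I'll creep down while watching the force.

Emit:
step_arm --moves '[{"dx": -1,"dy": 0,"dz": 4,"rx": 0,"ry": 0,"rz": 0,"gripper": -1},{"dx": 0,"dy": 0,"dz": 4,"rx": 0,"ry": 0,"rz": 0,"gripper": -1},{"dx": 0,"dy": 0,"dz": 0,"rx": 0,"ry": 0,"rz": 0,"gripper": -1},{"dx": 0,"dy": 0,"dz": 0,"rx": 0,"ry": 0,"rz": 0,"gripper": -1},{"dx": 0,"dy": 0,"dz": 0,"rx": 0,"ry": 0,"rz": 0,"gripper": -1}]'

```text
clock: 10.38
tcp_pos: [0.4471, 0.2733, 0.224]
orientation: [0.494, 2.84, -0.065]
contact_force: [0.2, -0.3, -2.1]
grip_width: 0.0277
gripper_force: 50.2
```

Emit:
step_arm --moves '[{"dx": 0,"dy": 0,"dz": 1.5,"rx": 0,"ry": 0,"rz": 0,"gripper": -1},{"dx": 0,"dy": 0,"dz": 0,"rx": 0,"ry": 0,"rz": 0,"gripper": -1},{"dx": 0,"dy": 0,"dz": 0,"rx": 0,"ry": 0,"rz": 0,"gripper": -1}]'

```text
clock: 10.75
tcp_pos: [0.4475, 0.2731, 0.2224]
orientation: [0.495, 2.84, -0.065]
contact_force: [-0.6, -0.2, -2.4]
grip_width: 0.0271
gripper_force: 50.2
```

Emit:
step_arm --moves '[{"dx": 0,"dy": 0,"dz": 1.5,"rx": 0,"ry": 0,"rz": 0,"gripper": -1},{"dx": 0,"dy": 0,"dz": 0,"rx": 0,"ry": 0,"rz": 0,"gripper": -1},{"dx": 0,"dy": 0,"dz": 0,"rx": 0,"ry": 0,"rz": 0,"gripper": -1}]'

```text
clock: 11.12
tcp_pos: [0.4479, 0.273, 0.2211]
orientation: [0.494, 2.84, -0.065]
contact_force: [-0.5, -0.1, 0.1]
grip_width: 0.0272
gripper_force: 50.4
```

```bash
cat > st.py <<'E'
from h import *
F=[];M=[];Z=[]
for i in range(8):
    o,R=pose();F.append(R.T@o["contact_force"]);M.append(R.T@o["moment"]);Z.append(o["tcp_pos"]);r.grab_frame("top")
print(o["clock"],np.mean(F,0).round(2),np.std(F,0).round(2),np.mean(M,0).round(3))
togo(np.array([.4787,.2619,.1015]),-19.7,.0)
E
python3 st.py
```

```text
11.475 [0.57 0.14 0.14] [0.57 0.37 0.47] [0.001 0.378 0.001]
rotvec tool deg [-0.    0.01 -0.05] shift now mm [-0.7 -0.1 -0.1] in final axes [-0.7 -0.1 -0.1] T [0.44848486 0.27271859 0.2212748 ]
```

Contact: Fz dropped from about +1.6 to +0.14 N, so the foot is about 1 mm in. I'll press about 4 mm more, gently.

Emit:
step_arm --moves '[{"dx": 0,"dy": 0,"dz": 1,"rx": 0,"ry": 0,"rz": 0,"gripper": -1},{"dx": 0,"dy": 0,"dz": 1,"rx": 0,"ry": 0,"rz": 0,"gripper": -1},{"dx": 0,"dy": 0,"dz": 1,"rx": 0,"ry": 0,"rz": 0,"gripper": -1},{"dx": 0,"dy": 0,"dz": 0.8,"rx": 0,"ry": 0,"rz": 0,"gripper": -1},{"dx": 0,"dy": 0,"dz": 0,"rx": 0,"ry": 0,"rz": 0,"gripper": -1},{"dx": 0,"dy": 0,"dz": 0,"rx": 0,"ry": 0,"rz": 0,"gripper": -1},{"dx": 0,"dy": 0,"dz": 0,"rx": 0,"ry": 0,"rz": 0,"gripper": -1}]'

```text
clock: 12.4
tcp_pos: [0.4488, 0.2727, 0.2174]
orientation: [0.495, 2.84, -0.065]
contact_force: [-0.5, 0.6, 0.4]
grip_width: 0.0276
gripper_force: 50.6
```

```bash
python3 st.py; python3 -c "
from h import *
s=r.grab_frame('scene');a=cv2.resize(s[90:240,400:560],None,fx=3.7,fy=3.7,interpolation=cv2.INTER_CUBIC);cv2.imwrite('pics/s7c.png',a)"
```

```text
12.75 [ 0.55  0.31 -1.1 ] [0.15 0.39 0.31] [-0.103  0.35  -0.019]
rotvec tool deg [-0.01  0.   -0.05] shift now mm [-0.7 -0.1 -3.9] in final axes [-0.7 -0.1 -3.9] T [0.44848486 0.27271859 0.2212748 ]
```

View pics/s7c.png

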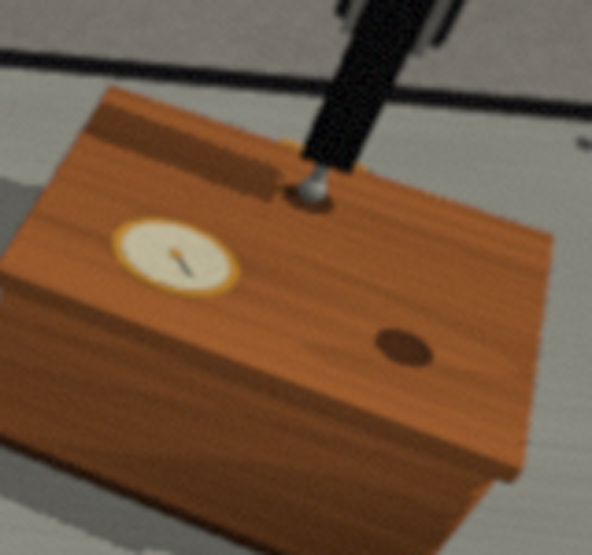

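The foot rests on the target inlay at (312,190), with the stem partly in. The force is about 2.7 N, roughly 4.3 mm in. I'll add 0.5 mm and let it settle.

Emit:
step_arm --moves '[{"dx": 0,"dy": 0,"dz": 0.5,"rx": 0,"ry": 0,"rz": 0,"gripper": -1},{"dx": 0,"dy": 0,"dz": 0,"rx": 0,"ry": 0,"rz": 0,"gripper": -1},{"dx": 0,"dy": 0,"dz": 0,"rx": 0,"ry": 0,"rz": 0,"gripper": -1},{"dx": 0,"dy": 0,"dz": 0,"rx": 0,"ry": 0,"rz": 0,"gripper": -1},{"dx": 0,"dy": 0,"dz": 0,"rx": 0,"ry": 0,"rz": 0,"gripper": -1}]'

```text
clock: 13.48
tcp_pos: [0.4489, 0.2726, 0.2169]
orientation: [0.495, 2.84, -0.065]
contact_force: [-1.1, 0.6, 1.5]
grip_width: 0.0274
gripper_force: 50.7
```

```bash
python3 st.py; python3 st.py
```

```text
13.825 [ 0.68  0.45 -1.72] [0.49 0.58 0.22] [-0.19   0.342  0.009]
rotvec tool deg [-0.01  0.   -0.05] shift now mm [-0.7 -0.  -4.4] in final axes [-0.7 -0.  -4.4] T [0.44848486 0.27271859 0.2212748 ]
14.225 [ 0.57  0.67 -1.36] [0.59 0.3  0.37] [-0.221  0.332  0.001]
rotvec tool deg [-0.01 -0.   -0.05] shift now mm [-0.7 -0.  -4.4] in final axes [-0.7 -0.  -4.4] T [0.44848486 0.27271859 0.2212748 ]
```

```bash
python3 -c "
from bench import r
print(r.hand_in())"
```

```text
the job is handed in; nothing more can be done
None
```

The job is handed in: the meter is held square to the lid with its foot on the front inlay, pressed about halfway in (about 3.1 N, roughly 5 mm, estimated from the wrist force), with the mould, jar and weight left alone.

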